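# Turn the winder's crank onto its key and press it home

## Task

The crank has only been hung on the top of the wire winder's spindle and sits up on the key. Leaving it on the spindle, turn it round until its red knob stands over the yellow pointer so that its keyway meets the key, then press the hub straight down until it is fully home on the winder's head, and let go. Do not disturb the things lying around.

Things in the scene. Friction and masses are not known exactly. Their poses are not given: they have to be found in the camera images.
- winder: Fixed wire winder: green foot 96 mm across, green column, round steel head 60 mm across with its flat top (shoulder) 120 mm above the origin. Origin: centre of the foot's underside, on the upright spindle's axis; z up; +x points to the side of the key and yellow pointer. Steel spindle 20 mm thick rises 48 mm above the shoulder. A thin mandrel sticks out 75 mm to -x, 62 mm up.
- key (a point): top end of the brass key on the spindle's +x side, hidden under the crank at first: 20 mm above the shoulder, 12 mm from the axis. The key is 6 mm wide, reaches from the shoulder to here and out to 16 mm from the axis; its top end is rounded
- sleeve (a joint): brass friction sleeve round spindle and key, 47 mm across: 0 = up, 18 mm above the shoulder; 0.018 (m) = pushed flush into the head. It needs about 9 N in all (some 5 to 7 N besides the crank's weight) and stays where it is left
- crank: Loose dark steel ball crank on the spindle, about 0.35 kg. Hub 49 mm across, 58 mm high, closed on top; blind bore 21.5 mm, keyway 8.4 mm wide. Origin: centre of the hub's underside; z up; +x points to the keyway, the hub's yellow mark and the knob. Arm 13 mm thick along +x, 40 mm up; 28 mm ball weight on -x. Starts 140 mm above the foot (on the key, slightly tilted); home it is at 120 mm.
- knob (a point): centre of the top of the upright red knob, 60 mm from the crank's axis, 86 mm above its origin. Knob 18 mm thick, 39 mm tall. It starts 57 to 180 degrees from the pointer, either way. A push of a few N turns the crank; lined up, the crank drops 2 mm over the key onto the sleeve and turns no further: push with under 10 N
- boss (a point): centre of the hub's flat top (bright steel disc 24 mm across), 59 mm above the crank's origin: the place to press
- pointer (a point): outer end of the yellow pointer on the winder's head, 64 mm from the axis on the key's side (+x of the winder), 118 mm above the foot's underside; 9 mm wide
- pot: bystander: open round black pot with a pale rim, 50 mm across, 27 mm high, origin under its centre
- tin: bystander: round brass tin, 38 mm across, 24 mm high, origin under its centre
- wax: bystander: yellow lump of beeswax, 31 x 42 x 18 mm, origin under its centre
- bar: bystander: red bar of polishing compound, 24 x 62 x 21 mm, origin under its centre

How it is judged:
At the end, for the whole second after the job is handed in: The crank is fully home: its underside within 2.5 mm of the head's shoulder, on the spindle's axis within 4 mm, upright within 3.4 degrees, the knob over the pointer within 12 mm sideways, at rest; pot, tin, wax and bar within 20 mm of where they stood (z of crank in the frame of winder between 0.1175 and 0.1225 m and horizontal distance between crank and winder below 0.004 m and x of knob in the frame of winder above 0.05 m and y of knob in the frame of winder between -0.012 and 0.012 m and angle between crank's own z axis and vertical below 0.06 rad and linear speed of crank below 0.01 m/s and distance of each of pot, tin, wax, bar from where it was at the start of the episode below 0.02 m); the robot touches nothing.
It fails at once if the crank is lifted more than 15 mm above its starting height (off the spindle) (z of crank in the frame of winder above 0.155 m).
It fails at once if a bystander (pot, tin, wax, bar) is shifted by more than 20 mm (distance of any of pot, tin, wax, bar from where it was at the start of the episode above 0.02 m).
It also fails if it takes over 58 s, if anything falls off the work surface, if the arm or the gripper's body presses on something with over 40 N, if the wrist force passes 120 N, or if a joint passes its speed limit or range.

## Robot

A 7-joint arm with a two-finger parallel gripper is mounted at the origin on a cart in front of the work surface, level with it; the furniture and walls round the work are solid. World frame = base frame: x ahead of the robot, y to its left, z up, the work surface at z = 0. Lengths are in m, angles in rad, forces in N, time in s.
With the tool pointing down it reaches from about 0.425 to 0.825 m from the base axis. Payload 3.6 kg.
Tool frame: the origin (TCP) lies at the very end of the fingers, on their centre line; the grasp point (between the pads) lies 19 mm behind it; z points along the fingers, y is the direction in which the jaws open and shut (so a half turn about z gives the same grasp; the last joint's range is limited). The gripper opens to 93 mm and grips with 3 to 60 N. Pads are 15 mm wide; open, the fingers measure 128 mm over their backs; the gripper's body (75 mm by 188 mm) begins 65 mm behind the grasp point.
Start: joints at [-1.129, 0.615, -0.013, 1.423, 0.008, 1.103, -0.04], TCP at [0.294, 0.58, 0.219] pointing down, gripper open.
Joint ranges: [-3.12, 3.12], [-0.3, 2.06], [-1.34, 1.32], [0.26, 2.42], [-1.36, 4.5], [0.01, 1.98], [-2.84, 2.84]. Speed limits (rad/s): [2.79, 2.79, 3.14, 3.14, 3.14, 3.14, 3.14].

## Interface

Orientations are given as [roll, pitch, yaw] about the fixed x, y, z axes, in that order (R = Rz(yaw) Ry(pitch) Rx(roll)).
In Python, from rig import ctrl gives the robot as it stands.
- The arm moves only by the shell command python3 -m crank 'ROWS' [OPENING]. ROWS is JSON, a list of rows, each a list of 2 entries, a list of its own where there are three numbers: the shift along the world's x, y, z in cm, then the turn, a rotation vector about the world's x, y, z in degrees. In form: [[[tx, ty, tz], [wx, wy, wz]], ...]. A call has 1 to 20 rows; each row shifts and turns the commanded pose from where the row before left it; what a row does not reach is not made up. A row lasts 1/12 s, in which the tool goes at most 41.7 mm and 7.16 degrees, less where a joint would pass 70% of its speed; a pose out of reach is approached as far as the arm can. A call is refused whole if a number of a shift passes 4.17 or a number of a turn 7.16, either way. A call with a gripper value outside its range is refused whole. OPENING is the opening, from 0 (shut) to 1 (fully open), set as the call begins (- or left out, the last holds). The fingers move at their own pace and stop on an object; the grip force is fixed at half the most. Time passes only in rows, so rows that do not move let the fingers close. It gives the time, the measured TCP pose, the force and the opening at its end, in the units of the state.
- ctrl.read_state(): the state, without advancing time (a new reading comes with each control period).
- ctrl.snapshot(name): name is "scene" or "top"; returns (picture, depth): 384x512x3 uint8, blue, green, red; 384x512 float32, m along the optical axis (not along the pixel's ray), 0 where there is no reading.
- ctrl.calibration(name): a dict with "mtx" (3x3 intrinsics, pixels), "xyz" and "orientation" of the camera in the world. Camera axes: x right, y up, looking along -z (the intrinsics and any distortion apply to the point x, -y, -z); pixel columns grow to the right and rows downward; lengths in m; the calibration is good to about 2 mm. A picture is of the moment at which its call begins. calibration takes no time and is no camera call.
- ctrl.close_job(): hands the job in, once; it reports no verdict.
Trained networks look in the newest picture that a camera, given by its name, has taken for a name from the list of things; names that differ only in an ending like _2 or _b are one class to them, and where a whole thing is asked for, a point or a joint stands for the part that bears it (a point fixed in the world has none). Each returns a list of dicts, best first, with "confidence" (0 to 1); they miss things now and then, are a little off and sometimes report something else, mostly with a low value. They report only what shows in the picture. A call takes as long as a camera call.
- ctrl.spot_in(camera, label): "uv" ([column, row] in pixels, amid what is visible of it).
- ctrl.outline_of(camera, label): "region" (384x512 bool, what is visible of it) and "uv" ([column, row] in pixels, amid what is visible of it).
- ctrl.pinpoint(camera, label): "uv" ([column, row] in pixels: a listed point, or the origin of a listed thing).
The state is a dict: "t": time; "q": joint angles; "dq": joint speeds; "joint_torque": joint torques, N m; "tool_pos": TCP position; "orientation": TCP orientation; "contact_force": force on the tool from outside, world axes, zero at the start; "wrist_torque": the same for the moment, N m; "gripper_width": finger opening in m.
Only numpy, scipy, OpenCV 4.12 (cv2) and the standard library are available. Lean on these libraries where they do the work, as an engineer would, in place of code of your own. Each camera call takes 0.05 s, during which the arm holds its last target. There are 200 camera calls.

## Working session

There is one attempt and no reset: what is moved stays moved. The work goes in short steps, Python scripts to look and compute and a shell command to move; the robot and the scene stay as the last step left them, time stands still between calls to the robot, and variables do not carry over. Pictures are saved under pics/ and viewed, about 8 in all and at most 12, crops included, and the job is handed in when it is done.

```bash
mkdir -p pics; ls; cat > h.py <<'E'
import numpy as np, cv2
from scipy.spatial.transform import Rotation as R
from rig import ctrl
def cam(n):
    c=ctrl.calibration(n); o=np.array(c["orientation"],float)
    M=R.from_euler('xyz',o).as_matrix() if o.size==3 else (o if o.shape==(3,3) else R.from_quat(o).as_matrix())
    return np.array(c["mtx"]),np.array(c["xyz"]),M,c
def ray(n,uv):
    K,p,M,c=cam(n); u,v=uv
    d=np.array([(u-K[0,2])/K[0,0],-(v-K[1,2])/K[1,1],-1.])
    return p,M@d
def at_z(n,uv,z):
    p,d=ray(n,uv); return p+d*(z-p[2])/d[2]
def at_d(n,uv,D):
    p,d=ray(n,uv); return p+d*D[int(round(uv[1])),int(round(uv[0]))]
def proj(n,X):
    K,p,M,c=cam(n); q=M.T@(np.array(X)-p); return K[0,0]*q[0]/-q[2]+K[0,2], K[1,1]*q[1]/q[2]+K[1,2]
E
python3 - <<'E'
from h import *
np.set_printoptions(precision=4,suppress=True)
for n in("scene","top"):
    im,D=ctrl.snapshot(n); cv2.imwrite(f"pics/{n}0.png",im); np.save(f"pics/{n}0.npy",D)
    print(n,ctrl.calibration(n))
    for l in("winder","crank","knob","boss","pointer","pot","tin","wax","bar"):
        r=ctrl.pinpoint(n,l)
        for x in r[:2]: print(l,np.round(x["uv"],1),round(x["confidence"],2),at_d(n,x["uv"],D) if 0<=x["uv"][0]<511 and 0<=x["uv"][1]<383 else "")
print(ctrl.read_state())
E
```

```text
pics
scene {'mtx': array([[490.9325,   0.    , 251.268 ],
       [  0.    , 490.9325, 189.7707],
       [  0.    ,   0.    ,   1.    ]]), 'xyz': array([0.8564, 0.695 , 0.9134]), 'orientation': array([ 0.5825, -0.0108,  2.5069])}
winder [252.3 207.6] 0.68 [0.5248 0.2647 0.0201]
crank [249.9 168.7] 0.55 [0.5345 0.2672 0.1721]
crank [212.3 251.1] 0.35 [0.7057 0.4056 0.2594]
knob [281.4 137.8] 0.9 [0.3568 0.1518 0.0217]
knob [224.8 176.9] 0.31 [0.5257 0.163  0.017 ]
boss [250.9 149.5] 0.56 [0.5195 0.2494 0.2002]
pointer [220.4 161.7] 0.57 [0.5039 0.1129 0.0017]
pot [313.2 261.3] 0.65 [0.4961 0.4331 0.008 ]
tin [282.8 137.2] 0.69 [0.3526 0.1519 0.021 ]
tin [222.2 161.4] 0.6 [0.5715 0.2308 0.1844]
wax [224.8 180.2] 0.56 [0.5281 0.166  0.0096]
bar [210.4 247.3] 0.69 [0.7072 0.404  0.2709]
top {'mtx': array([[444.471 ,   0.    , 252.0918],
       [  0.    , 444.471 , 191.8411],
       [  0.    ,   0.    ,   1.    ]]), 'xyz': array([0.4579, 0.2782, 1.0067]), 'orientation': array([ 0.106 ,  0.0057, -1.589 ])}
winder [267.8 209.9] 0.85 [0.5105 0.2532 0.1969]
winder [187.2 223. ] 0.55 [0.4967 0.
[... 235 characters left out ...]
 0.4299 0.0072]
tin [273.  201.9] 0.65 [0.5249 0.2434 0.1977]
tin [308.1 158. ] 0.52 [0.637  0.1547 0.0207]
wax [313. 208.] 0.71 [0.5244 0.147  0.0183]
bar [249. 157.] 0.8 [0.6425 0.2875 0.0172]
{'t': 1.0, 'q': array([-1.1285,  0.6149, -0.0126,  1.4234,  0.0081,  1.1034, -0.0404]), 'dq': array([-0.0007,  0.0003, -0.001 , -0.0008,  0.0016,  0.0012,  0.0014]), 'joint_torque': array([  0.0005, -45.8842,   0.2089, -16.6032,  -0.0611,   0.0134,
         0.    ]), 'tool_pos': array([0.2936, 0.5799, 0.2187]), 'orientation': array([-3.1416, -0.0001,  2.6729]), 'contact_force': array([ 0.4339, -0.5608, -0.2588]), 'wrist_torque': array([-0.0006,  0.0187, -0.0355]), 'gripper_width': 0.0931501358917588}
```

```bash
python3 - <<'E'
import cv2,numpy as np
a=cv2.imread("pics/top0.png")[120:270,160:360]; b=cv2.imread("pics/scene0.png")[90:290,170:370]
a=cv2.resize(a,None,fx=3,fy=3,interpolation=2);b=cv2.resize(b,None,fx=3,fy=3,interpolation=2)
cv2.imwrite("pics/a.png",a);cv2.imwrite("pics/b.png",b)
E
```

```text
(no output)
```

View pics/a.png

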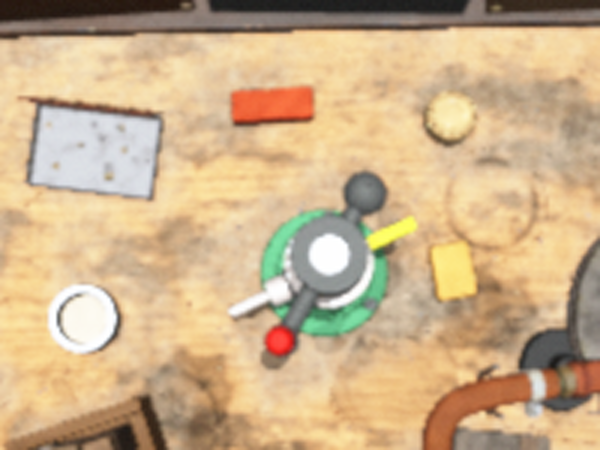

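View pics/b.png

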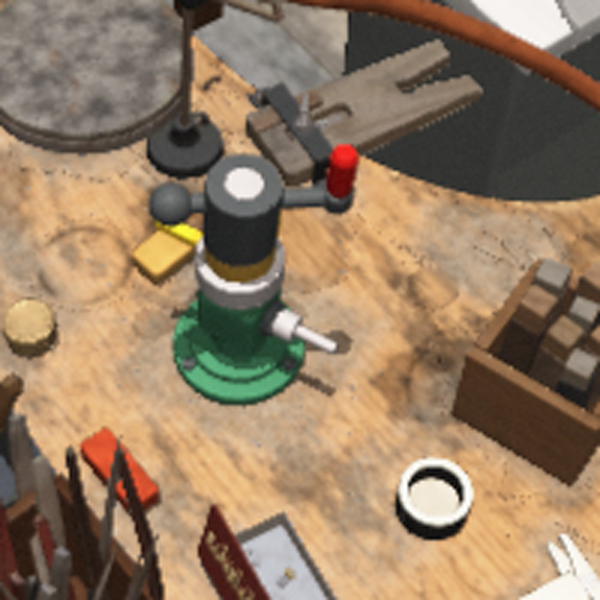

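The top view shows the boss near (270,205), the knob near (253,234), and the pointer tip near (298,194). In the scene view the knob top is near (285,141). The pictures match the network's reports only in part, so I'll measure the colour blobs.

```bash
cat >> h.py <<'E'
def blob(im,kind,box):
    hsv=cv2.cvtColor(im,cv2.COLOR_BGR2HSV); h,s,v=[hsv[...,i].astype(int) for i in range(3)]
    m={'red':((h<6)|(h>174))&(s>170)&(v>110),'yel':(abs(h-29)<4)&(s>190)&(v>150),'white':(s<40)&(v>215)}[kind]
    k=np.zeros_like(m); x0,y0,x1,y1=box; k[y0:y1,x0:x1]=1; m=m&k
    n,l,st,ce=cv2.connectedComponentsWithStats(m.astype(np.uint8))
    if n<2: return None,None
    i=1+np.argmax(st[1:,4]); return ce[i],(l==i)
E
python3 - <<'E'
from h import *
np.set_printoptions(precision=4,suppress=True)
im=cv2.imread("pics/top0.png");D=np.load("pics/top0.npy")
kb,_=blob(im,'red',(230,210,285,260)); bs,_=blob(im,'white',(255,190,285,220)); pt,pm=blob(im,'yel',(275,185,303,205))
B=at_z("top",bs,.199);K=at_z("top",kb,.223);P=at_z("top",pt,.118)
print(kb,K,at_d("top",kb,D));print(bs,B,at_d("top",bs,D));print(pt,P,at_d("top",pt,D))
ys,xs=np.where(pm); W=np.array([at_z("top",(x,y),.118) for x,y in zip(xs,ys)])
d=np.linalg.norm(W-B,axis=1);print("ptr r",d.max()); far=W[np.argsort(d)[-6:]].mean(0);print(far)
ang=lambda V:np.degrees(np.arctan2(V[1]-B[1],V[0]-B[0]))
print("ang knob",ang(K),np.linalg.norm((K-B)[:2]),"ang ptr",ang(P),ang(far),np.linalg.norm((P-B)[:2]))
# scene
im=cv2.imread("pics/scene0.png");D=np.load("pics/scene0.npy")
ks,_=blob(im,'red',(270,130,300,165));b2,_=blob(im,'white',(235,135,265,165))
print(ks,at_z("scene",ks,.21),b2,at_z("scene",b2,.199),at_d("scene",b2,D))
# tall things from top depth
D=np.load("pics/top0.npy");v,u=np.mgrid[0:384:1,0:512:1]
Kk,p,M,_=cam("top");d=np.stack([(u-Kk[0,2])/Kk[0,0],-(v-Kk[1,2])/Kk[1,1],-np.ones_like(u,float)],-1)
X=p+(d*D[...,None])@M.T; X=X[D>0]
g=np.full((16,20),0.)
for x,y,z in X:
    i=int((x-.2)/.04);j=int((.62-y)/.04)
    if 0<=i<16 and 0<=j<20: g[i,j]=max(g[i,j],z)
print("cols y from .60 step -.04; rows x top=.82");
for i in range(15,-1,-1): print("%.2f"%(.22+.04*i)," ".join("%3d"%(1000*z) for z in g[i]))
E
```

```text
Traceback (most recent call last):
  File "h.py", line 13, in at_z
    p,d=ray(n,uv); return p+d*(z-p[2])/d[2]
        ~~~^^^^^^
  File "h.py", line 9, in ray
    K,p,M,c=cam(n); u,v=uv
                    ^^^
TypeError: cannot unpack non-iterable NoneType object
```

```bash
sed -i "s/'red':.*}/'red':((h<8)|(h>172))\&(s>150)\&(v>110),'yel':(abs(h-29)<5)\&(s>150)\&(v>150),'white':(s<50)\&(v>190)}/" h.py
cat > m.py <<'E'
from h import *
np.set_printoptions(precision=4,suppress=True)
im=cv2.imread("pics/top0.png");D=np.load("pics/top0.npy")
hsv=cv2.cvtColor(im,cv2.COLOR_BGR2HSV)
for p in((253,233),(270,205),(290,198),(296,195)): print(p,hsv[p[1],p[0]])
kb,_=blob(im,'red',(230,210,285,260)); bs,_=blob(im,'white',(255,190,285,220)); pt,pm=blob(im,'yel',(275,185,303,205))
print(kb,bs,pt)
B=at_z("top",bs,.199);K=at_z("top",kb,.223);P=at_z("top",pt,.118)
print(K,at_d("top",kb,D));print(B,at_d("top",bs,D));print(P,at_d("top",pt,D))
ys,xs=np.where(pm); W=np.array([at_z("top",(x,y),.118) for x,y in zip(xs,ys)])
d=np.linalg.norm((W-B)[:,:2],axis=1);print("ptr r",d.max()); far=W[np.argsort(d)[-6:]].mean(0);print(far)
ang=lambda V:np.degrees(np.arctan2(V[1]-B[1],V[0]-B[0]))
print("ang knob",ang(K),np.linalg.norm((K-B)[:2]),"ang ptr",ang(P),ang(far),np.linalg.norm((P-B)[:2]))
im=cv2.imread("pics/scene0.png");D=np.load("pics/scene0.npy")
ks,_=blob(im,'red',(270,130,300,165));b2,_=blob(im,'white',(235,135,265,165))
print(ks,at_z("scene",ks,.21),b2,at_z("scene",b2,.199),at_d("scene",b2,D))
D=np.load("pics/top0.npy");v,u=np.mgrid[0:384:1,0:512:1]
Kk,p,M,_=cam("top");d=np.stack([(u-Kk[0,2])/Kk[0,0],-(v-Kk[1,2])/Kk[1,1],-np.ones(u.shape)],-1)
X=p+(d*D[...,None])@M.T; X=X[D>0]
g=np.full((16,20),0.)
for x,y,z in X:
    i=int((x-.2)//.04);j=int((.62-y)//.04)
    if 0<=i<16 and 0<=j<20: g[i,j]=max(g[i,j],z)
print("cols y from .60 step -.04; rows x top=.82");
for i in range(15,-1,-1): print("%.2f"%(.22+.04*i)," ".join("%3d"%(1000*z) for z in g[i]))
E
python3 m.py
```

```text
(253, 233) [  1 187 253]
(270, 205) [  0   0 254]
(290, 198) [ 30 150 254]
(296, 195) [ 30 153 254]
[252.8243 233.2297] [269.3046 204.4238] [290.0893 197.5893]
[0.4683 0.2812 0.223 ] [0.4683 0.2812 0.2224]
[0.5203 0.2503 0.199 ] [0.5203 0.2503 0.1981]
[0.5395 0.2055 0.118 ] [0.5395 0.2055 0.1179]
ptr r 0.06444011465853494
[0.5455 0.1925 0.118 ]
ang knob 149.2977146393233 0.06048812644521757 ang ptr -66.77729636734428 -66.44785637704005 0.04875422382584414
[284.4648 142.0423] [0.4639 0.2777 0.21  ] [250.94 150.7 ] [0.5205 0.2509 0.199 ] [0.5205 0.2509 0.199 ]
cols y from .60 step -.04; rows x top=.82
0.82 195 195 298 289 252 250 263 258 197 172 293 284 169 203 217 162 135 251 222 270
0.78 196 196 241 283 298 257 257 273 300 263 251 243 136 223 205 212 193 212 295 294
0.74 197 196 298 260 259 271 273 278 225 247 252 287 134 221 177 200 202 205 278 256
0.70 196 196 195 177 277 302 177 229 229 155 221 201 136 176 136 194 135 286 247 254
0.66 196 196 196  82  83  68  24  24  24  22   3  25  27   4   4   4   4   5   5   4
0.62 132 169 131  21  85  85  84  21  21  19   3  26  25   4   2   3
[... 166 characters left out ...]
  70  69  67   4   6
0.50   4   5  11   5  29  32   4  68 198 202 119  20  20  66  68  68  68  68   3  17
0.46   4   6  10   5  28  29   3   3 224  14 254 259 248 233 218 220 186  74  88  89
0.42   3   4  10  89 134 145  89   4   4   5 264 264 249 230 209  67  68  67   4   4
0.38   4  44  46  87 133 145 118   4   4   3 250  50  53  35   5  55  54   5   5   4
0.34 467 537 547   4 130 138 117   4   5 189 220  22  29  27   4   0   0   0   0   3
0.30 280 484 546 347  87  83   5   3   4 188 194  20  22  19   0   0   0   0   0   0
0.26  14 416 347 347   5   3   5   3 126 165   0  20  19   0   0   0   0   0   0   0
0.22   7  49  47   3   4   4   4   8 124 129   0  17  18   0   0   0   0   0   0   0
```

Both cameras agree on the axis: (0.520, 0.250), with the boss at z 0.199. The knob is at 149° (r 60) and the pointer at -66.6° (r 64). So the plan is a +144° turn (CCW), pushing with closed fingers behind the knob. First I'll check how close the hose is, and bring the tool over.

```bash
cat > hose.py <<'E'
from h import *
D=np.load("pics/top0.npy");v,u=np.mgrid[0:384:1,0:512:1]
Kk,p,M,_=cam("top");d=np.stack([(u-Kk[0,2])/Kk[0,0],-(v-Kk[1,2])/Kk[1,1],-np.ones(u.shape)],-1)
X=p+(d*D[...,None])@M.T; X=X[D>0]; X=X[(X[:,2]>.18)]
r=X[:,:2]-[.5203,.2503]; a=np.degrees(np.arctan2(r[:,1],r[:,0]))%360; r=np.hypot(*r.T)
for k in range(0,360,10):
    m=(a>=k)&(a<k+10)&(r>.075)
    if m.any(): i=np.argmin(np.where(m,r,9)); print(k,round(r[i],3),np.round(X[i],3),"maxz within .2:",round(max(X[m&(r<.2),2],default=0),3))
E
python3 hose.py
python3 -m crank '[[[0,0,4],[0,0,0]],[[0,0,4],[0,0,0]],[[1.33,-2,0],[0,0,-6.7]],[[1.33,-2,0],[0,0,-6.7]],[[1.33,-2,0],[0,0,-6.7]],[[1.33,-2,0],[0,0,-6.7]],[[1.33,-2,0],[0,0,-6.7]],[[1.33,-2,0],[0,0,-6.7]],[[1.33,-2,0],[0,0,-6.7]],[[1.33,-2,0],[0,0,-6.7]],[[1.33,-2,0],[0,0,-6.7]],[[1.33,-2,0],[0,0,-6.7]],[[1.33,-2,0],[0,0,-6.7]],[[1.33,-2,0],[0,0,-6.7]],[[1.33,-2,0],[0,0,-6.7]],[[1.33,-2,0],[0,0,-6.7]],[[0,0,0],[0,0,0]],[[0,0,0],[0,0,0]]]' 0
```

```text
0 0.226 [0.745 0.276 0.183] maxz within .2: 0
10 0.197 [0.711 0.302 0.225] maxz within .2: 0.23
20 0.216 [0.723 0.325 0.232] maxz within .2: 0
30 0.232 [0.703 0.393 0.275] maxz within .2: 0
40 0.237 [0.702 0.403 0.247] maxz within .2: 0
50 0.297 [0.67  0.507 0.19 ] maxz within .2: 0
60 0.287 [0.65  0.506 0.191] maxz within .2: 0
70 0.37 [0.646 0.598 0.191] maxz within .2: 0
110 0.375 [0.333 0.575 0.383] maxz within .2: 0
120 0.34 [0.302 0.511 0.317] maxz within .2: 0
130 0.329 [0.286 0.481 0.332] maxz within .2: 0
180 0.193 [0.331 0.217 0.192] maxz within .2: 0.194
190 0.142 [0.387 0.202 0.234] maxz within .2: 0.234
200 0.107 [0.427 0.198 0.254] maxz within .2: 0.262
210 0.104 [0.436 0.189 0.254] maxz within .2: 0.265
220 0.105 [0.44  0.183 0.257] maxz within .2: 0.264
230 0.11 [0.451 0.165 0.251] maxz within .2: 0.26
240 0.143 [0.45  0.126 0.233] maxz within .2: 0.238
250 0.184 [0.458 0.077 0.206] maxz within .2: 0.222
290 0.372 [ 0.697 -0.076  0.28 ] maxz within .2: 0
300 0.305 [0.715 0.015 0.181] maxz within .2: 0
310 0.306 [0.717 0.017 0.192] maxz within .2: 0
320 0.262 [0.734 0.099 0.182] maxz within .2: 0
330 0.205 [0.713 0.179 0.198] maxz within .2: 0
340 0.195 [0.708 0.195 0.221] maxz within .2: 0.221
350 0.217 [0.737 0.237 0.209] maxz within .2: 0
t: 2.5
tool_pos: [0.4805, 0.2986, 0.2989]
orientation: [3.141, -0.0, 1.034]
contact_force: [-0.8, -0.9, -0.8]
gripper_width: 0.0003
```

```bash
python3 -m crank '[[[0.2,0.45,-1.5],[0,0,0]],[[0,0,-2],[0,0,0]],[[0,0,-2],[0,0,0]],[[0,0,-2],[0,0,0]],[[0,0,-1.5],[0,0,0]],[[0,0,-0.9],[0,0,0]],[[0,0,0],[0,0,0]]]'
python3 - <<'E'
from h import *
s=ctrl.read_state();print(s["tool_pos"],np.degrees(s["orientation"]),s["contact_force"])
c=np.array([.5203,.2503]);d=s["tool_pos"][:2]-c;print("r",np.hypot(*d),"ang",np.degrees(np.arctan2(d[1],d[0])))
# rows for arc: target offset pose R(th)(60,-16.5) for jaw angle th, tool follows a circle
def P(th): t=np.radians(th);return c+np.array([[np.cos(t),-np.sin(t)],[np.sin(t),np.cos(t)]])@[.06,-.0165]
for th in range(149,296,6): print(th,np.round((P(th)-P(th-6))*100,2),np.round(P(th),4))
im,D=ctrl.snapshot("scene");cv2.imwrite("pics/c.png",cv2.resize(im[60:260,150:410],None,fx=3,fy=3))
E
```

```text
t: 3.08
tool_pos: [0.4798, 0.3054, 0.1976]
orientation: [-3.139, 0.003, 1.039]
contact_force: [0.2, 0.5, -0.0]
gripper_width: 0.0003
[0.47975226 0.30536837 0.19757947] [-179.82506657    0.19320042   59.53104905] [ 0.22622089  0.54283249 -0.03830693]
r 0.0683859931530168 ang 126.36482398244928
149 [-0.49 -0.42] [0.4774 0.2953]
155 [-0.45 -0.47] [0.4729 0.2906]
161 [-0.4  -0.52] [0.4689 0.2854]
167 [-0.34 -0.56] [0.4655 0.2799]
173 [-0.28 -0.59] [0.4628 0.274 ]
179 [-0.22 -0.61] [0.4606 0.2678]
185 [-0.15 -0.63] [0.4591 0.2615]
191 [-0.08 -0.65] [0.4583 0.255 ]
197 [-0.02 -0.65] [0.4581 0.2485]
203 [ 0.05 -0.65] [0.4586 0.242 ]
209 [ 0.12 -0.64] [0.4598 0.2356]
215 [ 0.19 -0.62] [0.4617 0.2294]
221 [ 0.25 -0.6 ] [0.4642 0.2234]
227 [ 0.31 -0.57] [0.4673 0.2177]
233 [ 0.37 -0.54] [0.471  0.2123]
239 [ 0.42 -0.49] [0.4753 0.2074]
245 [ 0.47 -0.45] [0.48   0.2029]
251 [ 0.52 -0.4 ] [0.4852 0.1989]
257 [ 0.56 -0.34] [0.4907 0.1955]
263 [ 0.59 -0.28] [0.4966 0.1928]
269 [ 0.61 -0.22] [0.5028 0.1906]
275 [ 0.63 -0.15] [0.5091 0.1891]
281 [ 0.65 -0.08] [0.5156 0.1883]
287 [ 0.65 -0.02] [0.5221 0.1881]
293 [0.65 0.05] [0.5286 0.1886]
```

View pics/c.png

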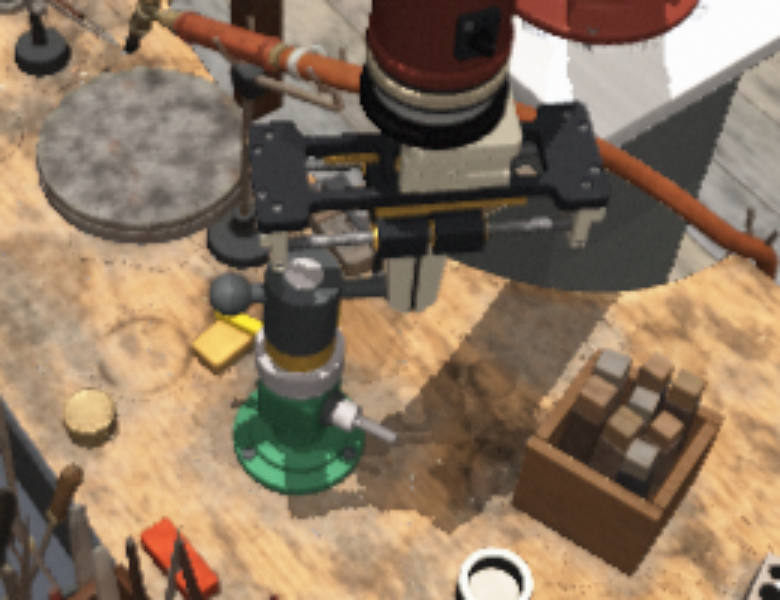

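The picture shows the closed fingers at (415,280), just behind the knob, with the hose passing behind the hand. Pushing starts along the arc.

```bash
python3 -m crank '[[[-0.12,-0.5,0.3],[0,0,0]],[[-0.12,-0.5,0.3],[0,0,0]],[[-0.45,-0.47,0],[0,0,6]],[[-0.40,-0.52,0],[0,0,6]],[[-0.34,-0.56,0],[0,0,6]],[[-0.28,-0.59,0],[0,0,6]],[[-0.22,-0.61,0],[0,0,6]]]'
cat > look.py <<'E'
import sys
from h import *
np.set_printoptions(precision=4,suppress=True)
s=ctrl.read_state();F=s["contact_force"];c=np.array([.5203,.2503]);d=s["tool_pos"][:2]-c
print(round(s["t"],2),s["tool_pos"],"yaw",np.degrees(s["orientation"][2]).round(1),"F",F.round(1),"r",np.hypot(*d).round(4),"th",(np.degrees(np.arctan2(d[1],d[0]))%360+15.4).round(1))
for n in("scene","top"):
    im,D=ctrl.snapshot(n);cv2.imwrite(f"pics/{n}_{s['t']:.2f}.png",im)
    box=(200,110,310,220) if n=="scene" else (230,170,310,250)
    k,m=blob(im,'red',box)
    if k is None: print(n,"no red");continue
    print(n,m.sum(),k,at_z(n,k,.218),D[m].min())
    K=at_z(n,k,.218);print("knob ang",np.degrees(np.arctan2(K[1]-c[1],K[0]-c[0]))%360)
E
python3 look.py
```

```text
t: 3.72
tool_pos: [0.4632, 0.2669, 0.2075]
orientation: [3.139, -0.002, 1.564]
contact_force: [0.3, -0.4, -0.7]
gripper_width: 0.0004
3.72 [0.4632 0.2669 0.2075] yaw 89.6 F [ 0.3 -0.4 -0.7] r 0.0595 th 179.2
scene no red
top 3152 [270.5746 224.1624] [0.4837 0.2495 0.218 ] 0.0
knob ang 181.22218812177837
```

```bash
python3 - <<'E'
import cv2,glob
a=cv2.imread(sorted(glob.glob("pics/scene_3*"))[0])[60:260,170:370]
cv2.imwrite("pics/d.png",cv2.resize(a,None,fx=3,fy=3))
E
```

```text
(no output)
```

View pics/d.png

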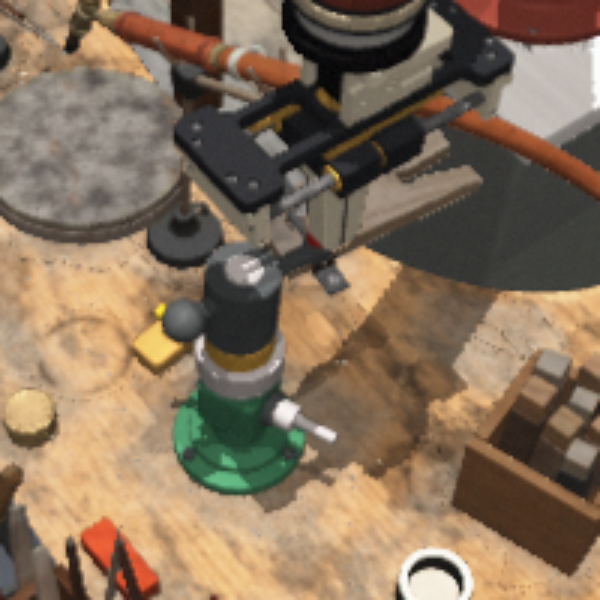

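The crank is turning with the tool: the ball weight has swung forward to (185,320) and the knob shows behind the finger at (312,241). I'll continue the arc.

```bash
python3 -m crank '[[[-0.15,-0.63,-0.2],[0,0,6]],[[-0.08,-0.65,0],[0,0,6]],[[-0.02,-0.65,0],[0,0,6]],[[0.05,-0.65,0],[0,0,6]],[[0.12,-0.64,0],[0,0,6]],[[0.19,-0.62,0],[0,0,6]],[[0.25,-0.60,0],[0,0,6]],[[0.31,-0.57,0],[0,0,6]],[[0.37,-0.54,0],[0,0,6]],[[0.42,-0.49,0],[0,0,6]],[[0.47,-0.45,0],[0,0,6]],[[0.52,-0.40,0],[0,0,6]],[[0.56,-0.34,0],[0,0,6]]]'
python3 look.py
```

```text
t: 4.9
tool_pos: [0.4932, 0.1944, 0.2044]
orientation: [3.141, 0.001, 2.922]
contact_force: [-1.3, 0.6, -0.5]
gripper_width: 0.0008
4.9 [0.4932 0.1944 0.2044] yaw 167.4 F [-1.3  0.6 -0.5] r 0.0621 th 259.5
scene 46 [235.8696 119.8913] [0.5091 0.1875 0.218 ] 0.90280473
knob ang 259.89383347634566
top 547 [301.4991 196.8135] [0.5313 0.1934 0.218 ] 0.0
knob ang 280.96214657870996
```

```bash
python3 -m crank '[[[0.59,-0.28,0],[0,0,6]],[[0.61,-0.22,0],[0,0,6]],[[0.63,-0.15,0],[0,0,6]],[[0.65,-0.08,0],[0,0,6]],[[0.22,-0.01,0],[0,0,2]],[[0.22,-0.01,0],[0,0,2]],[[0.22,0,0],[0,0,2]],[[0.22,0,0],[0,0,2]],[[0,0,0],[0,0,0]]]'
python3 look.py
python3 -m crank '[[[0.22,0.01,0],[0,0,2]],[[0,0,0],[0,0,0]]]'
python3 -m crank '[[[0.11,0.01,0],[0,0,1]],[[0,0,0],[0,0,0]]]'
python3 -m crank '[[[0.11,0.01,0],[0,0,1]],[[0,0,0],[0,0,0]]]'
python3 look.py
```

```text
t: 5.75
tool_pos: [0.5264, 0.1873, 0.2039]
orientation: [-3.141, 0.0, -2.808]
contact_force: [0.2, -0.4, 0.9]
gripper_width: 0.0004
5.75 [0.5264 0.1873 0.2039] yaw -160.9 F [ 0.2 -0.4  0.9] r 0.0633 th 290.9
scene 47 [221.8085 129.617 ] [0.5438 0.1917 0.218 ] 0.8952124
knob ang 291.8945128535817
top 87 [305.8046 174.7471] [0.5709 0.1845 0.218 ] 0.4431596
knob ang 307.52293457003424
t: 6.02
tool_pos: [0.5284, 0.1873, 0.2038]
orientation: [-3.141, 0.0, -2.771]
contact_force: [-0.3, 0.1, 0.5]
gripper_width: 0.0008
t: 6.18
tool_pos: [0.5295, 0.1874, 0.2037]
orientation: [-3.142, 0.0, -2.752]
contact_force: [-1.2, -0.1, 1.2]
gripper_width: 0.0003
t: 6.35
tool_pos: [0.5307, 0.1875, 0.2037]
orientation: [3.142, 0.0, -2.734]
contact_force: [-0.1, 1.3, 0.4]
gripper_width: 0.0005
6.35 [0.5307 0.1875 0.2037] yaw -156.6 F [-0.1  1.3  0.4] r 0.0637 th 294.8
scene 47 [220.7234 131.1277] [0.5475 0.1935 0.218 ] 0.8904391
knob ang 295.6096303189795
top 49 [306.7143 173.4286] [0.5732 0.1828 0.218 ] 0.44406492
knob ang 308.0769312681707
```

```bash
python3 -m crank '[[[0.11,0.01,0],[0,0,1]],[[0,0,0],[0,0,0]]]'
python3 -m crank '[[[0.11,0.02,0],[0,0,1]],[[0,0,0],[0,0,0]]]'
python3 look.py
python3 - <<'E'
from h import *
import glob
im,D=ctrl.snapshot("scene")
a=im[80:230,180:300]; cv2.imwrite("pics/e.png",cv2.resize(a,None,fx=4,fy=4,interpolation=2))
for p in((247,150),(250,152),(252,154)): print(p,im[p[1],p[0]],at_d("scene",p,D))
E
```

```text
t: 6.62
tool_pos: [0.5318, 0.1875, 0.2036]
orientation: [3.142, -0.0, -2.716]
contact_force: [0.2, -0.7, -0.3]
gripper_width: 0.0003
t: 6.78
tool_pos: [0.533, 0.1877, 0.2036]
orientation: [-3.142, 0.0, -2.698]
contact_force: [-1.2, 0.4, -0.4]
gripper_width: 0.0006
6.78 [0.533  0.1877 0.2036] yaw -154.6 F [-1.2  0.4 -0.4] r 0.0639 th 296.9
scene 47 [220.0213 131.8298] [0.5495 0.1941 0.218 ] 0.8917778
knob ang 297.4831246931208
top 36 [307.0833 172.8333] [0.5743 0.1821 0.218 ] 0.4435782
knob ang 308.34664309929883
(247, 150) [106 108 115] [0.52478334 0.24451568 0.19762182]
(250, 152) [180 184 194] [0.52311195 0.25158685 0.19774621]
(252, 154) [109 111 117] [0.5225474  0.2570321  0.19703611]
```

View pics/e.png

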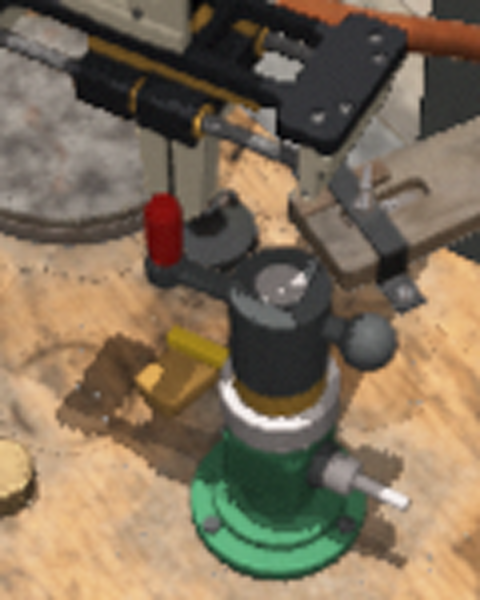

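```bash
python3 - <<'E'
from h import *
c=np.array([.5203,.2503])
for z in(.205,.2065,.21,.218):
    K=at_z("scene",(220.02,131.83),z);print(z,K,np.hypot(*(K[:2]-c)),np.degrees(np.arctan2(K[1]-c[1],K[0]-c[0]))%360)
E
python3 -m crank '[[[0.11,0.02,0],[0,0,1]],[[0,0,0],[0,0,0]]]'
python3 -m crank '[[[0.11,0.02,0],[0,0,1]],[[0,0,0],[0,0,0]]]'
python3 look.py
```

```text
0.205 [0.54377546 0.18478457 0.205     ] 0.06959431448324725 289.7135945786814
0.2065 [0.54443733 0.18586493 0.2065    ] 0.06880761977954718 290.5359165920681
0.21 [0.54598171 0.18838578 0.21      ] 0.06702925046543977 292.5284276031682
0.218 [0.5495117  0.19414772 0.218     ] 0.06329614596614859 297.48448254582075
t: 7.1
tool_pos: [0.534, 0.1878, 0.2036]
orientation: [-3.142, -0.0, -2.681]
contact_force: [-0.5, 0.4, 1.3]
gripper_width: 0.0004
t: 7.27
tool_pos: [0.5352, 0.188, 0.2036]
orientation: [-3.142, 0.0, -2.664]
contact_force: [-0.9, -0.2, 0.3]
gripper_width: 0.0007
7.27 [0.5352 0.188  0.2036] yaw -152.6 F [-0.9 -0.2  0.3] r 0.0641 th 298.9
scene 46 [219.6739 132.7391] [0.5512 0.1956 0.218 ] 0.89098746
knob ang 299.4855755971646
top 28 [307.3571 172.4286] [0.575  0.1816 0.218 ] 0.44311407
knob ang 308.5088439384496
```

```bash
python3 -m crank '[[[0.11,0.03,0],[0,0,1]],[[0,0,0],[0,0,0]]]'
python3 -m crank '[[[0.11,0.03,0],[0,0,1]],[[0,0,0],[0,0,0]]]'
python3 look.py
python3 - <<'E'
from h import *
im,D=ctrl.snapshot("scene")
for p in((247,150),(250,152),(252,154)): print(p,im[p[1],p[0]],at_d("scene",p,D))
E
```

```text
t: 7.53
tool_pos: [0.5363, 0.1883, 0.2036]
orientation: [-3.141, 0.0, -2.646]
contact_force: [0.2, 0.3, -0.4]
gripper_width: 0.0007
t: 7.7
tool_pos: [0.5375, 0.1886, 0.2036]
orientation: [-3.141, 0.0, -2.629]
contact_force: [0.4, 0.4, 0.4]
gripper_width: 0.0005
7.7 [0.5375 0.1886 0.2036] yaw -150.6 F [0.4 0.4 0.4] r 0.064 th 301.0
scene 49 [218.898 133.551] [0.5535 0.1963 0.218 ] 0.0
knob ang 301.58911822959493
top 20 [307.7 172. ] [0.5758 0.1809 0.218 ] 0.44191054
knob ang 308.6381112211337
(247, 150) [110 114 119] [0.52399448 0.2434439  0.19591888]
(250, 152) [113 116 122] [0.52381019 0.25251593 0.1992457 ]
(252, 154) [111 112 119] [0.5219132  0.2562     0.19567509]
```

No stop felt yet and the occluded views are ambiguous, so I'll back off and measure from the top.

```bash
python3 -m crank '[[[-0.7,-0.3,0],[0,0,0]],[[0,0,2.5],[0,0,0]],[[0,0,3],[0,0,0]],[[0,0,3],[0,0,0]],[[-2,3,2],[0,0,-6]],[[-3,3,0],[0,0,-6]],[[-3,3,0],[0,0,-6]],[[-3,3,0],[0,0,-6]],[[-3,3,0],[0,0,-6]],[[-3,3,0],[0,0,-6]],[[0,0,0],[0,0,0]]]'
cat > top.py <<'E'
from h import *
np.set_printoptions(precision=4,suppress=True)
s=ctrl.read_state();t="%.2f"%s["t"]
im,D=ctrl.snapshot("top");cv2.imwrite(f"pics/top_{t}.png",im); im2,D2=ctrl.snapshot("scene");cv2.imwrite(f"pics/scene_{t}.png",im2)
k,m=blob(im,'red',(255,165,330,230));b,bm=blob(im,'white',(255,190,285,220));p,_=blob(im,'yel',(275,185,303,205))
print("px",k,b,p,m.sum() if m is not None else 0,bm.sum() if bm is not None else 0,"tool",s["tool_pos"])
c=np.array([.5203,.2503])
if b is not None: print("boss",at_z("top",b,.197),"depth z",np.median([at_d("top",(x,y),D)[2] for y,x in np.argwhere(bm)]))
if k is not None:
    K=at_z("top",k,.222);print("knob",K,"ang",np.degrees(np.arctan2(K[1]-c[1],K[0]-c[0])),"r",np.hypot(*(K[:2]-c)),"depth z",np.median([at_d("top",(x,y),D)[2] for y,x in np.argwhere(m)]))
cv2.imwrite("pics/f.png",np.hstack([cv2.resize(im[140:260,200:340],None,fx=2.8,fy=2.8),cv2.resize(im2[90:210,190:330],None,fx=2.8,fy=2.8)]))
E
python3 top.py
```

```text
t: 8.77
tool_pos: [0.3533, 0.371, 0.3093]
orientation: [3.136, -0.005, 3.039]
contact_force: [0.2, 0.3, 0.6]
gripper_width: 0.001
px [298.4211 184.7237] [270.6561 204.3121] [288.3913 199.3043] 76 157 tool [0.3533 0.371  0.3093]
boss [0.5206 0.2478 0.197 ] depth z 0.19574691121516452
knob [0.5526 0.1986 0.222 ] ang -57.97158405171149 r 0.060969929560916035 depth z 0.2219174951135548
```

View pics/f.png

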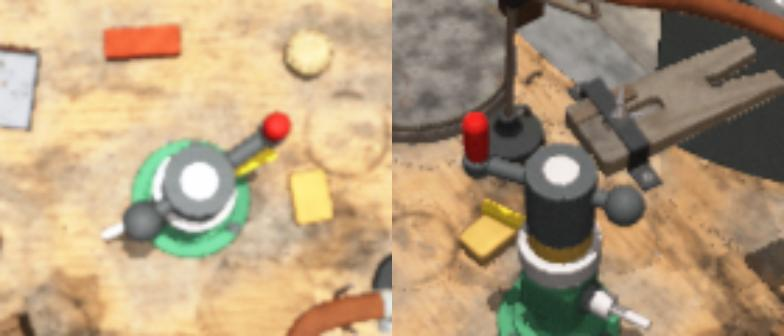

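The knob is at -58° and the pointer at -66.6°. The boss z has dropped about 2.4 mm, and the tilt has fallen from roughly 2.6° to 0.7°. That fits a keyway engaged at one end of its play. I'll nudge the knob back from the other side to centre it and confirm.

```bash
python3 -m crank '[[[2.76,-1.98,0],[0,0,3.66]],[[2.76,-1.98,0],[0,0,3.66]],[[2.76,-1.98,0],[0,0,3.66]],[[2.76,-1.98,0],[0,0,3.66]],[[2.76,-1.98,0],[0,0,3.66]],[[2.76,-1.98,0],[0,0,3.66]],[[2.76,-1.98,0],[0,0,3.66]],[[2.76,-1.98,0],[0,0,3.66]],[[0,0,0],[0,0,0]],[[0,0,0],[0,0,0]]]'
python3 -m crank '[[[0,0,-3],[0,0,0]],[[0,0,-3],[0,0,0]],[[0,0,-3],[0,0,0]],[[0,0,-1.4],[0,0,0]],[[0,0,0],[0,0,0]],[[0,0,0],[0,0,0]]]'
```

```text
t: 9.7
tool_pos: [0.586, 0.1993, 0.3074]
orientation: [-3.14, -0.002, -2.755]
contact_force: [-0.4, 0.7, 0.3]
gripper_width: 0.0005
t: 10.2
tool_pos: [0.5831, 0.2046, 0.2046]
orientation: [3.141, -0.001, -2.746]
contact_force: [-0.4, -0.0, 0.5]
gripper_width: 0.0004
```

```bash
python3 -m crank '[[[-0.6,-0.05,0],[0,0,0]],[[-0.6,-0.05,0],[0,0,0]],[[0,0,0],[0,0,0]]]'
python3 -m crank '[[[-0.2,-0.02,0],[0,0,0]],[[-0.2,-0.02,0],[0,0,0]],[[0,0,0],[0,0,0]]]'
python3 -m crank '[[[-0.2,-0.02,0],[0,0,0]],[[0,0,0],[0,0,0]]]'
python3 -m crank '[[[-0.2,-0.02,0],[0,0,0]],[[0,0,0],[0,0,0]]]'
python3 -m crank '[[[-0.2,-0.02,0],[0,0,0]],[[0,0,0],[0,0,0]]]'
python3 look.py
```

```text
t: 10.45
tool_pos: [0.5708, 0.2042, 0.2064]
orientation: [3.141, 0.002, -2.746]
contact_force: [-0.1, 0.2, 0.2]
gripper_width: -0.0
t: 10.7
tool_pos: [0.5678, 0.2032, 0.2053]
orientation: [-3.141, 0.001, -2.747]
contact_force: [0.3, 0.4, -0.1]
gripper_width: 0.0006
t: 10.87
tool_pos: [0.5657, 0.203, 0.2048]
orientation: [-3.142, 0.0, -2.747]
contact_force: [0.3, 0.3, 0.4]
gripper_width: 0.0006
t: 11.03
tool_pos: [0.5635, 0.2027, 0.2046]
orientation: [-3.141, -0.0, -2.747]
contact_force: [-0.1, -0.4, 0.3]
gripper_width: 0.0002
t: 11.2
tool_pos: [0.5614, 0.2024, 0.2046]
orientation: [-3.141, -0.0, -2.747]
contact_force: [0.5, 0.5, 0.3]
gripper_width: 0.0005
11.2 [0.5614 0.2024 0.2046] yaw -157.4 F [0.5 0.5 0.3] r 0.0631 th 326.1
scene no red
top 4 [308.75 170.75] [0.578 0.179 0.218] 0.43330577
knob ang 308.9635413655907
```

```bash
python3 -m crank '[[[-0.2,-0.02,0],[0,0,0]],[[0,0,0],[0,0,0]]]'
python3 -m crank '[[[0.9,0.4,0],[0,0,0]],[[0,0,2],[0,0,0]],[[0,0,3],[0,0,0]],[[0,0,3],[0,0,0]],[[-3,2,2],[0,0,-4]],[[-4,3,0],[0,0,-4]],[[-4,3,0],[0,0,-4]],[[-4,3,0],[0,0,-4]],[[-4,3,0],[0,0,-4]],[[-2,2,0],[0,0,-4]],[[0,0,0],[0,0,0]],[[0,0,0],[0,0,0]]]'
python3 top.py
```

```text
t: 11.47
tool_pos: [0.5594, 0.2023, 0.2046]
orientation: [-3.141, -0.0, -2.747]
contact_force: [0.3, -0.1, -0.1]
gripper_width: 0.0005
t: 12.47
tool_pos: [0.3834, 0.3479, 0.3049]
orientation: [3.141, -0.0, 3.123]
contact_force: [0.7, -0.6, -0.1]
gripper_width: 0.0005
px [300.72   189.7333] [270.2739 204.5414] None 75 157 tool [0.3834 0.3479 0.3049]
boss [0.5202 0.2485 0.197 ] depth z 0.19560088285897304
knob [0.5436 0.1948 0.222 ] ang -67.22629499618044 r 0.06019879288437782 depth z 0.2215906003791065
```

View pics/f.png

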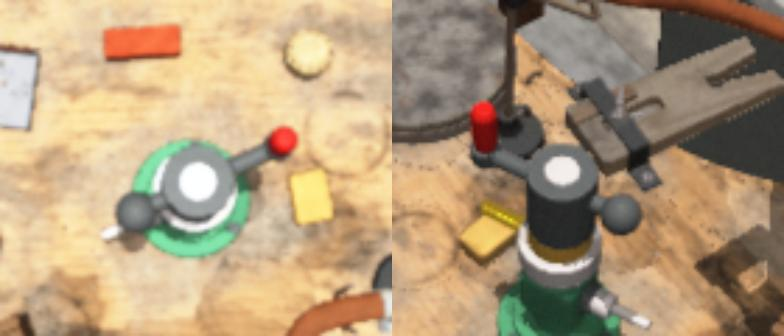

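The knob is now at -67.2°, right over the pointer, which is hidden under the arm, and the crank sits 2.4 mm lower on the sleeve. I'll move over the boss.

```bash
python3 -m crank '[[[2.74,-1.97,0],[0,0,4]],[[2.74,-1.97,0],[0,0,4]],[[2.74,-1.97,0],[0,0,4]],[[2.74,-1.97,0],[0,0,4]],[[2.74,-1.97,0],[0,0,4]],[[0,0,0],[0,0,0]],[[0,0,0],[0,0,0]],[[0,0,0],[0,0,0]],[[0,0,0],[0,0,0]]]'
```

```text
t: 13.32
tool_pos: [0.5217, 0.2484, 0.3046]
orientation: [3.141, -0.001, -2.816]
contact_force: [-0.7, 0.8, 0.3]
gripper_width: 0.001
```

```bash
python3 -m crank '[[[-0.1,0.12,-3],[0,0,0]],[[0,0,-3],[0,0,0]],[[0,0,-3],[0,0,0]],[[0,0,-1],[0,0,0]],[[0,0,0],[0,0,0]],[[0,0,0],[0,0,0]],[[0,0,0],[0,0,0]]]'
python3 -m crank '[[[0,0,-0.4],[0,0,0]],[[0,0,-0.3],[0,0,0]],[[0,0,-0.2],[0,0,0]],[[0,0,0],[0,0,0]],[[0,0,0],[0,0,0]]]'
```

```text
t: 13.9
tool_pos: [0.5223, 0.2503, 0.2067]
orientation: [3.141, 0.004, -2.816]
contact_force: [-0.2, 0.0, 1.2]
gripper_width: 0.0004
t: 14.32
tool_pos: [0.5217, 0.2492, 0.196]
orientation: [3.141, 0.001, -2.817]
contact_force: [-0.1, 0.3, 0.8]
gripper_width: 0.0009
```

Now I'll press down in small steps, watching the force.

```bash
python3 -m crank '[[[0,0,-0.2],[0,0,0]],[[0,0,-0.2],[0,0,0]],[[0,0,0],[0,0,0]]]'
python3 -m crank '[[[0,0,-0.2],[0,0,0]],[[0,0,-0.2],[0,0,0]],[[0,0,0],[0,0,0]]]'
python3 -m crank '[[[0,0,-0.2],[0,0,0]],[[0,0,-0.2],[0,0,0]],[[0,0,0],[0,0,0]]]'
```

```text
t: 14.57
tool_pos: [0.5218, 0.2492, 0.1924]
orientation: [3.142, 0.001, -2.817]
contact_force: [0.5, -0.3, 3.8]
gripper_width: 0.0004
t: 14.82
tool_pos: [0.5218, 0.2493, 0.1883]
orientation: [3.142, 0.001, -2.817]
contact_force: [-0.2, -0.7, 4.2]
gripper_width: 0.0007
t: 15.07
tool_pos: [0.5218, 0.2492, 0.1842]
orientation: [3.142, 0.001, -2.817]
contact_force: [0.2, 0.2, 4.5]
gripper_width: 0.0006
```

```bash
python3 -m crank '[[[0,0,-0.2],[0,0,0]],[[0,0,-0.2],[0,0,0]],[[0,0,0],[0,0,0]]]'
python3 -m crank '[[[0,0,-0.15],[0,0,0]],[[0,0,0],[0,0,0]]]'
python3 -m crank '[[[0,0,-0.1],[0,0,0]],[[0,0,0],[0,0,0]]]'
```

```text
t: 15.32
tool_pos: [0.5218, 0.2492, 0.1801]
orientation: [3.142, 0.001, -2.817]
contact_force: [-0.7, -0.5, 4.2]
gripper_width: 0.0006
t: 15.48
tool_pos: [0.5218, 0.2493, 0.1787]
orientation: [3.142, 0.001, -2.817]
contact_force: [-0.7, -0.5, 4.8]
gripper_width: 0.0004
t: 15.65
tool_pos: [0.5218, 0.2492, 0.1784]
orientation: [-3.142, 0.001, -2.817]
contact_force: [-1.7, -1.0, 8.5]
gripper_width: 0.0003
```

Force has risen to 8.5 N at z 0.1784, so the crank has bottomed (expected 0.179). One firmer push, then retreat and check.

```bash
python3 -m crank '[[[0,0,-0.15],[0,0,0]],[[0,0,0],[0,0,0]]]'
python3 -m crank '[[[0,0,1],[0,0,0]],[[0,0,2],[0,0,0]],[[0,0,3],[0,0,0]],[[0,0,3],[0,0,0]],[[0,0,3],[0,0,0]],[[-3,2,0],[0,0,-4]],[[-4,3,0],[0,0,-4]],[[-4,3,0],[0,0,-4]],[[-4,3,0],[0,0,-4]],[[0,0,0],[0,0,0]],[[0,0,0],[0,0,0]],[[0,0,0],[0,0,0]]]'
sed -i 's/"top",b,.197/"top",b,.179/;s/"top",k,.222/"top",k,.204/' top.py; python3 top.py
python3 - <<'E'
from h import *
for l in("pot","tin","wax","bar"): 
    r=[x["uv"] for x in ctrl.pinpoint("top",l)[:2]];print(l,r)
E
```

```text
t: 15.82
tool_pos: [0.5218, 0.2493, 0.1783]
orientation: [-3.141, 0.002, -2.817]
contact_force: [-3.9, -1.6, 14.0]
gripper_width: 0.0002
t: 16.82
tool_pos: [0.3918, 0.3435, 0.2953]
orientation: [-3.14, 0.0, -3.095]
contact_force: [0.3, -0.3, -0.6]
gripper_width: 0.0007
px [299.7    190.9143] [269.8533 205.2067] None 70 150 tool [0.3918 0.3435 0.2953]
boss [0.5203 0.2486 0.179 ] depth z 0.17776626942044976
knob [0.5434 0.1948 0.204 ] ang -67.36353076390206 r 0.060138102656959375 depth z 0.2041278789713178
pot [[188.8, 221.7]]
tin [[308.3, 158.7]]
wax [[311.7, 207.9], [296.3, 193.9]]
bar [[249.8, 156.5], [269.5, 201.4]]
```

View pics/f.png

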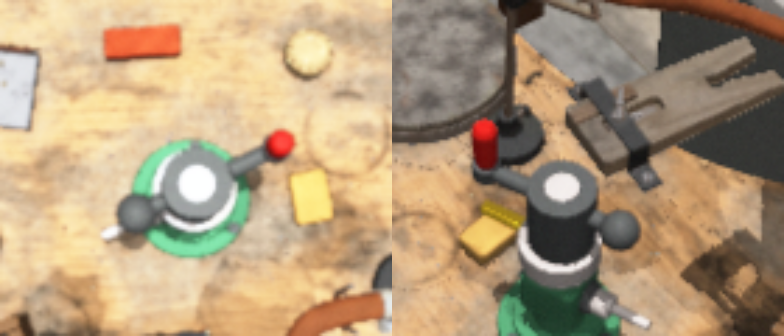

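The sleeve is no longer visible under the hub. The boss is at z≈0.178, the knob is in line with the pointer (sideways error under 1 mm), and the bystanders have not moved. Handing in.

```bash
python3 -c "
from rig import ctrl
print(ctrl.close_job())"
```

```text
the job is handed in; nothing more can be done
None
```

I turned the crank about 150° counter-clockwise by pushing the knob with the closed fingers. It overshot to about 9° past the pointer, so I nudged it back to the pointer line. Then I pressed the boss straight down about 18 mm and backed the arm off. The job was handed in at about 17 s.

**Last checks:**
- **Pressing:** the sleeve slid at about 4–5 N. The crank then stopped hard at tool z 0.178, where the force rose to 14 N.
- **Height:** the boss measured 0.178 m by depth, against 0.179 m when home. The brass sleeve no longer shows under the hub.
- **Alignment:** the knob is at -67.4° and the pointer at -66.6°, which is about 1 mm sideways. The boss is within 2 mm of the axis, and the tool is clear of everything.
- **Bystanders:** the tin, wax and bar are within about 1 pixel (2–3 mm) of where they stood. The network put the pot about 3 pixels (6 mm) off, but the arm never came near it.

**Checks that disagreed:**
- I felt no stop when the keyway met the key. I judged it engaged from the 2.4 mm drop and the crank levelling, and the full press down confirmed it.
- Knob angles read while the hand partly hid the knob were ambiguous, so I checked again from the top with the hand clear.
- Several early network detections (knob, tin, crank) were wrong against the pictures. I used colour blobs and depth for the crank and pointer instead.

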